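Index the base collar and hang the bell

TASK

Turn the brass collar on the spindle stand until its hook arm points straight at the pointed steel index stake. Then hang the brass bell by its stirrup on the hook arm and let go, with the arm still pointing at the stake. Leave the green cup and the walnut handle lying on the bench where they are.

Things in the scene. Friction and masses are not known exactly. Their poses are not given: they have to be found in the camera images.
- stand: Fixed steel spindle stand: a dark round base 110 mm across and 16 mm high, with an upright spindle 28 mm across (flaring to 60 mm at its foot) that carries the collar. Origin: centre of the underside, on the bench; z is the spindle's axis.
- collar: Brass base collar on the spindle; turns about the vertical axis only, stiffly (about 0.25 N m), stays where left; stops 2.6 rad either side of the stand's -x. Flange 68 mm across, 24 mm high; on it a round grip hub 44 mm across, its top 48 mm above the origin. Origin: on the axis, flange underside, 150 mm above the bench. The hook arm points along the collar's +x.
- hook_seat (a point): Point on top of the hook arm, 70 mm from the axis, 16 mm above the collar's origin; x points out along the arm. The arm is a level round bar 8 mm thick, centre line 12 mm above the collar's origin, from the flange (34 mm from the axis) to an upturned tip 89 to 100 mm from the axis, whose top is 26 mm above the collar's origin.
- stake: Fixed index stake, the mark: a small pointed steel cone on a dark disc, 45 mm high, disc 36 mm across, standing on the bench on one side of the stand (left or right), 100 to 170 mm from the spindle axis. Origin: centre of the underside.
- bell: Loose tarnished brass bell, about 250 g, standing upright on its mouth, 98 mm high in all. Mouth 60 mm across, bell body 52 mm high, with a rigid rectangular stirrup on top whose opening looks along the bell's x. Origin: centre of the mouth, z up.
- bell_eye (a point): Middle of the underside of the stirrup's top bar, 92 mm above the bell's origin; rests on the arm when hung. Stirrup: 40 mm wide over its flat outer sides (along bell y), 10 mm thick (along x), bars 6 mm, opening 28 mm wide and 37 mm high. Pinch its two outer sides from above: the arm then passes between the fingers.
- cup: Bystander: loose green glazed ceramic bearing cup, 56 mm across and 45 mm high, on the bench on the other side of the stand. Origin: centre of the underside.
- handle_a: Bystander: loose walnut grip handle lying on the bench, 110 mm long along its x, about 26 mm thick, with a brass ferrule. Origin: centre of its underside.
Things that resemble listed ones, but are neither listed nor needed, are in the scene too. Of the things like the stand, leave any that is red; of the rest the smaller one is meant.

How it is judged:
By the outcome, as a careful person would: the job done as asked, in the order asked, and still so for the second after the job is handed in, with the robot touching nothing.
It also fails if it takes over 58 s, if anything falls off the work surface, if the arm or the gripper's body presses on something with over 40 N, if the wrist force passes 120 N, or if a joint passes its speed limit or range.

ROBOT

A 7-joint arm with a two-finger parallel gripper is mounted at the origin on the work surface. World frame = base frame: x ahead of the robot, y to its left, z up, the work surface at z = 0. Lengths are in mm, angles in rad, forces in N, time in s.
With the tool pointing down it reaches from about 425 to 875 mm from the base axis. Payload 8.4 kg.
Tool frame: the origin (TCP) lies on the centre line of the jaws, within the pads' length; the fingertips stand 22 mm ahead of it and the grasp point (between the pads) lies 3 mm ahead of it; z points along the fingers, y is the line along which they close (so a half turn about z gives the same grasp; the last joint's range is limited). The gripper opens to 87 mm and grips with 3 to 60 N. Pads are 19 mm wide; open, the fingers measure 117 mm over their backs; the gripper's body (75 mm by 190 mm) begins 51 mm behind the grasp point.
Start: joints at [1.15, 0.333, 0.04, 1.465, -0.013, 1.343, -0.059], TCP at [205.556, -616.613, 244.546] pointing down, gripper open.
Joint ranges: [-2.58, 2.58], [-0.38, 2.09], [-1.3, 1.39], [0.25, 2.4], [-1.5, 4.64], [0.08, 2.09], [-2.65, 2.65]. Speed limits (rad/s): [2.22, 2.22, 2.79, 2.79, 3.14, 3.14, 3.14].

INTERFACE

Orientations are given as [roll, pitch, yaw] about the fixed x, y, z axes, in that order (R = Rz(yaw) Ry(pitch) Rx(roll)).
In Python, from cell import get_obs, snapshot, close_job gives the robot as it stands.
- The arm moves only by the shell command python3 -m creep 'ROWS' [FORCE]. ROWS is JSON, a list that holds one entry, the list of rows, each a list of 7 numbers: the shift along the world's x, y, z in cm, then the turn, a rotation vector about the world's x, y, z in rad, then the opening, from 0 (shut) to 1 (fully open). In form: [[[dx, dy, dz, rx, ry, rz, fingers], ...]]. A call has 1 to 12 rows; each row is the pose to reach, as a shift and turn from the pose commanded when the call began; what a row does not reach only later rows make up. A row lasts 1/10 s, in which the tool goes at most 50 mm and 8.59 degrees, less where a joint would pass 70% of its speed; a pose out of reach is approached as far as the arm can. A call with a gripper value outside its range is refused whole. The fingers move at their own pace and stop on an object; FORCE is the grip in N (left out, the last holds). Time passes only in rows, so rows that repeat a pose let the fingers close. It gives the time, the measured TCP pose, the force, the opening and the grip force at its end, in the units of the state.
- get_obs(): the state, without advancing time (a new reading comes with each control period).
- snapshot(name): name is "scene" or "top"; returns a dict with "image" (400x640x3 uint8, blue, green, red), "camera_matrix" (3x3 intrinsics, pixels), "dist_coeffs" ([k1, k2, p1, p2, k3] as OpenCV has them; the pictures are not rectified), "xyz" and "attitude" of the camera in the world. Camera axes: x right, y down, z forward; pixel columns grow to the right and rows downward; lengths in mm; the calibration is good to about 2 mm. A picture is of the moment at which its call begins. There is no depth.
- close_job(): hands the job in; it is judged then, once.
The state is a dict: "clock": time; "q": joint angles; "joint_vel": joint speeds; "effort": joint torques, N m; "eef_pos": TCP position; "orientation": TCP orientation; "contact_force": force on the tool from outside, world axes, zero at the start; "moment": the same for the moment, N m; "opening": opening from 0.0 (shut) to 1.0 (fully open); "grip_force": force on a finger pad.
Only numpy, scipy, OpenCV 4.12 (cv2) and the standard library are available. Lean on these libraries where they do the work, as an engineer would, in place of code of your own. Each camera call takes 0.05 s, during which the arm holds its last target. There are 200 camera calls.

## Working session

There is one attempt and no reset: what is moved stays moved. The work goes in short steps, Python scripts to look and compute and a shell command to move; the robot and the scene stay as the last step left them, time stands still between calls to the robot, and variables do not carry over. Pictures are saved under pics/ and viewed, at most 10 in all, crops included, and the job is handed in when it is done.

```bash
mkdir -p pics; ls; python3 - <<'E'
from cell import *
import cv2
for n in("scene","top"):
    s=snapshot(n);cv2.imwrite(f"pics/{n}0.png",s["image"]);print(n,s["camera_matrix"],s["dist_coeffs"],s["xyz"],s["attitude"])
o=get_obs();print(o)
E
```

```text
pics
scene [[449.07078761   0.         325.31663104]
 [  0.         449.07078761 200.53550112]
 [  0.           0.           1.        ]] [0.02403214 0.         0.         0.         0.        ] [1353.564758    353.09758388  668.32126964] [-2.15536185 -0.00816294  2.03082197]
top [[363.26424842   0.         322.36065978]
 [  0.         363.26424842 201.46227463]
 [  0.           0.           1.        ]] [-0.0479384  0.         0.         0.         0.       ] [532.68705862 -11.63645839 975.80641098] [-3.04583202  0.0152501  -1.59083288]
{'clock': 0.1, 'q': array([ 1.14975395,  0.33384427,  0.03987849,  1.46617936, -0.01339489,
        1.34326516, -0.05850005]), 'joint_vel': array([-0.0005326 , -0.00107916, -0.0016752 , -0.00055552,  0.00161692,
        0.00077597,  0.00142669]), 'effort': array([ 5.18038461e-03, -6.57807255e+01,  1.34018999e+00, -4.04711652e+01,
       -5.98339294e-02,  4.08203434e-02,  5.27943700e-05]), 'eef_pos': array([ 205.45805633, -616.2739098 ,  243.74734521]), 'orientation': array([-3.14016611e+00,  1.02471215e-04,  3.21823107e-01]), 'contact_force': array([0.18676879, 1.14964303, 0.07767714]), 'moment': array([-0.0195258 , -0.01117295,  0.02135974]), 'grip_force': 0.0, 'opening': 1.001948753119936}
```

View pics/scene0.png

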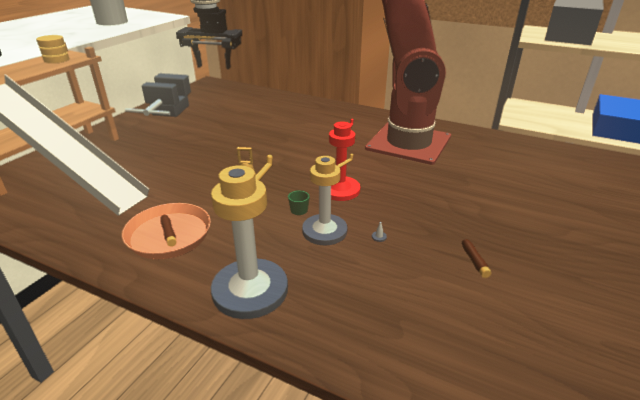

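View pics/top0.png

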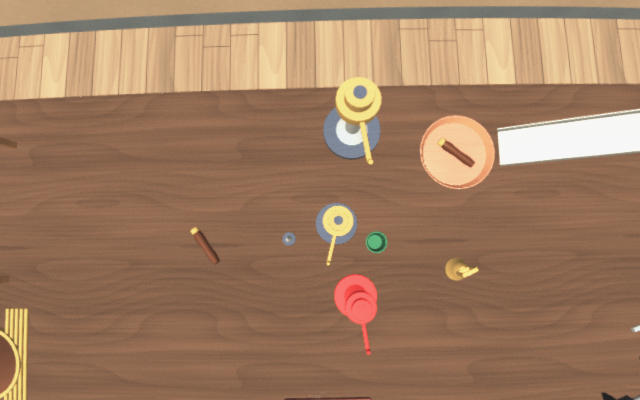

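The top view shows these candidates:
- **Stands:** the small one at (336,222), the large one at (352,130) and the red one at (356,297). The small one's base spans about 40 px, or 110 mm, so it is the one meant.
- **Stake:** (289,239).
- **Cup:** (376,242).
- **Bell:** (457,268). In the scene view it is hidden behind the large stand.
- **Handle:** (204,245). The one in the dish is a lookalike.

I'll check these in a close crop.

```bash
cat > h.py <<'E'
import numpy as np,cv2
from scipy.spatial.transform import Rotation as R
from cell import snapshot,get_obs
def cam(s): return np.array(s["camera_matrix"]),np.array(s["dist_coeffs"]),np.array(s["xyz"]),R.from_euler("xyz",s["attitude"]).as_matrix()
def at(s,uv,z):
    K,d,c,M=cam(s);p=cv2.undistortPoints(np.array([[uv]],float),K,d)[0,0]
    r=M@[p[0],p[1],1];return c+r*(z-c[2])/r[2]
def px(s,P):
    K,d,c,M=cam(s);return cv2.projectPoints((np.atleast_2d(P).astype(float)-c)@M,np.zeros(3),np.zeros(3),K,d)[0][:,0]
E
python3 - <<'E'
from h import *
s=snapshot("top");im=s["image"]
f=lambda x,y,w,h,k:cv2.resize(im[y:y+h,x:x+w],None,fx=k,fy=k,interpolation=cv2.INTER_CUBIC)
a=f(270,195,120,75,6);b=f(430,245,60,45,4)
c=np.zeros((600,720,3),np.uint8);c[:450]=a
c2=f(435,250,50,37,4)
c[450:450+148,:200]=c2
t=snapshot("scene");im=t["image"];b=f(225,140,45,37,4);c[450:598,210:390]=b
cv2.imwrite("pics/crop1.png",c)
for n,uv,z in(("base",(336,222.5),16),("flange",(338,221),174),("stake",(289,239),0),("cup",(376,242),45),("bell",(457,268),25),("hub",(338,220),198),("tip",(328,263),176)):print(n,at(s,uv,z).round(1))
E
```

```text
base [568.6 -33.7  16. ]
flange [565.9 -34.6 174. ]
stake [527.6  92.7   0. ]
cup [ 515.8 -133.7   45. ]
bell [ 443.6 -344.3   25. ]
hub [567.1 -33.9 198. ]
tip [474.8 -10.6 176. ]
```

View pics/crop1.png

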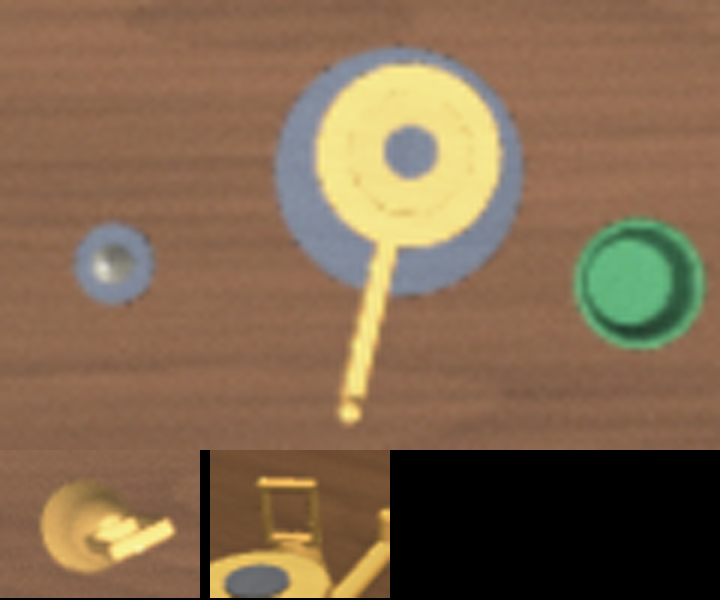

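The crop confirms it, in full-image pixels:
- **Small brass collar:** flange at (338,220.8), arm tip at (327.8,263).
- **Stake:** disc at (288.6,238.5).
- **Cup:** upright at the right.
- **Bell:** mouth at (456.1,268.7), stirrup bar from about (463,275) to (478,268.5).

The scene inset shows the bell upright, with its stirrup opening visible.

```bash
python3 - <<'E'
from h import *
s=snapshot("top");t=snapshot("scene")
c=lambda x,y:(270+(x+.5)/6-.5,195+(y+.5)/6-.5)
b=lambda x,y:(435+(x+.5)/4-.5,250+(y+.5)/4-.5)
P={}
for n,uv,z in(("base",c(399.5,171),14),("flange",c(408.5,155),174),("bore",c(410,152),198),("tip",c(349,411),176),("armroot",c(383,250),162),("stake",c(114,263),3),("cup",c(640,284),45),("bellmouth",b(86,76.5),0),("bar1",b(113,101),98),("bar2",b(173,75),98)):
    P[n]=at(s,uv,z);print(n,P[n].round(1),"scene px",px(t,P[n])[0].round(1))
ax=(P["base"]+P["flange"]+P["bore"])[:2]/3
d=P["stake"][:2]-ax;e=P["tip"][:2]-ax;B=(P["bar1"]-P["bar2"])[:2]
print(ax,np.hypot(*d),np.hypot(*e),"stake deg",np.degrees(np.arctan2(d[1],d[0])),"arm deg",np.degrees(np.arctan2(e[1],e[0])),"bar",np.hypot(*B),np.degrees(np.arctan2(-B[0],B[1])),((P["bar1"]+P["bar2"])/2).round(1))
print("obs px stake tip 45:",px(t,[*P["stake"][:2],45]),"big/red tops",at(s,(360,93),260).round(),at(s,(362,308),200).round())
o=get_obs();print(o["eef_pos"],o["orientation"])
E
```

```text
base [567.2 -34.2  14. ] scene px [324. 226.]
flange [567.2 -33.9 174. ] scene px [324.6 168.6]
bore [567.3 -33.8 198. ] scene px [324.7 159.1]
tip [474.6 -10.  176. ] scene px [351. 153.]
armroot [532.6 -23.9 162. ] scene px [335.1 167.5]
stake [529.2  93.5   3. ] scene px [378.6 235.7]
cup [ 516.  -134.3   45. ] scene px [298. 195.]
bellmouth [ 439.4 -350.6    0. ] scene px [246.4 177. ]
bar1 [ 433.9 -332.1   98. ] scene px [250.  147.4]
bar2 [ 448.3 -369.2   98. ] scene px [236.  146.7]
[567.20993181 -33.93416744] 132.9848517257413 95.6233785749597 stake deg 106.59512556391564 arm deg 165.51752842663595 bar 39.7421796044492 21.285431624205057 [ 441.1 -350.7   98. ]
obs px stake tip 45: [[379.86036386 221.58260136]] big/red tops [823. -84. 260.] [382. -80. 200.]
[ 205.50510835 -616.49323798  244.26498801] [-3.14105693e+00  4.92751102e-05  3.21762605e-01]
```

Three independent heights give the same axis, (567.2, -33.9). The stake lies at 106.6° and the arm at 165.5°, so the collar must turn by -58.9° (-1.028 rad). Next I go above the hub.

```bash
python3 -m creep '[[[5,8,1,0,0,0.15,1],[10,16.1,1,0,0,0.3,1],[14,22.6,1,0,0,0.45,1],[18,29,1,0,0,0.6,1],[20,32.2,1,0,0,0.75,1],[23,37,1,0,0,0.9,1],[26,41.9,1,0,0,1.05,1],[29,46.7,1,0,0,1.05,1],[32,51.5,1,0,0,1.05,1],[34,54.8,1,0,0,1.05,1],[36.2,58.3,1,0,0,1.05,1],[36.2,58.3,1,0,0,1.05,1]]]' 20
```

```text
clock: 1.5
eef_pos: [522.6, -105.4, 254.8]
orientation: [3.141, 0.0, 1.371]
contact_force: [0.7, -1.9, -0.0]
opening: 1.001
grip_force: 0.0
```

```bash
python3 -m creep '[[[0,0,0,0,0,0,1],[0,0,0,0,0,0,1],[0,0,0,0,0,0,1]]]'
```

```text
clock: 1.8
eef_pos: [521.5, -108.2, 254.3]
orientation: [-3.141, 0.001, 1.37]
contact_force: [-0.2, 0.0, 0.4]
opening: 1.002
grip_force: 0.0
```

```bash
python3 -m creep '[[[2.3,3.7,0,0,0,0,1],[4.57,7.43,0,0,0,0,1],[4.57,7.43,0,0,0,0,1],[4.57,7.43,0,0,0,0,1],[4.57,7.43,-1.5,0,0,0,1],[4.57,7.43,-3,0,0,0,1],[4.57,7.43,-4.2,0,0,0,1],[4.57,7.43,-4.2,0,0,0,1],[4.57,7.43,-4.2,0,0,0,1],[4.57,7.43,-4.2,0,0,0,1]]]'
```

```text
clock: 2.8
eef_pos: [567.9, -32.9, 212.9]
orientation: [3.141, -0.0, 1.372]
contact_force: [0.4, -0.7, 0.0]
opening: 1.003
grip_force: 0.0
```

```bash
python3 - <<'E'
from h import *
s=snapshot("top");t=snapshot("scene")
f=lambda im,x,y,w,h,k:cv2.resize(im[y:y+h,x:x+w],None,fx=k,fy=k,interpolation=cv2.INTER_CUBIC)
c=np.vstack([f(s["image"],260,180,150,75,4),f(t["image"],260,110,150,75,4)])
cv2.imwrite("pics/hub.png",c)
for i in range(3):
    o=get_obs();print(o["eef_pos"],o["orientation"],o["contact_force"],o["q"])
E
```

```text
[567.94932673 -32.81470228 213.05372693] [ 3.14056511e+00 -1.12656191e-04  1.37178441e+00] [-0.32383526  0.5031281  -0.19021769] [ 0.47141328  0.2367436  -0.56953167  1.68613295  0.1335659   1.25661665
 -0.32573087]
[567.94932673 -32.81470228 213.05372693] [ 3.14056511e+00 -1.12656191e-04  1.37178441e+00] [-0.32383526  0.5031281  -0.19021769] [ 0.47141328  0.2367436  -0.56953167  1.68613295  0.1335659   1.25661665
 -0.32573087]
[567.94932673 -32.81470228 213.05372693] [ 3.14056511e+00 -1.12656191e-04  1.37178441e+00] [-0.32383526  0.5031281  -0.19021769] [ 0.47141328  0.2367436  -0.56953167  1.68613295  0.1335659   1.25661665
 -0.32573087]
```

View pics/hub.png

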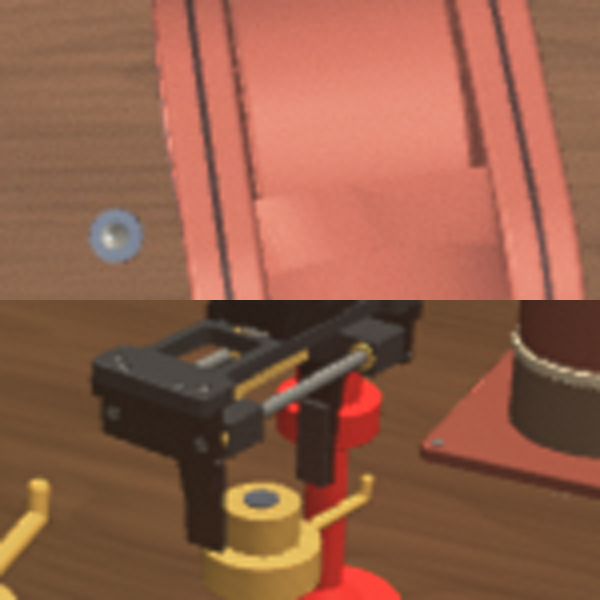

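The fingers straddle the hub in the scene inset (hub at about (325,160)), and the red stand is clear behind. I'll lower 13 mm and grip.

```bash
python3 -m creep '[[[-0.07,-0.1,-0.6,0,0,0,1],[-0.07,-0.1,-1.3,0,0,0,1],[-0.07,-0.1,-1.3,0,0,0,1],[-0.07,-0.1,-1.3,0,0,0,0.55],[-0.07,-0.1,-1.3,0,0,0,0.45],[-0.07,-0.1,-1.3,0,0,0,0.3],[-0.07,-0.1,-1.3,0,0,0,0.3],[-0.07,-0.1,-1.3,0,0,0,0.3],[-0.07,-0.1,-1.3,0,0,0,0.3],[-0.07,-0.1,-1.3,0,0,0,0.3]]]' 35
```

```text
clock: 3.9
eef_pos: [567.5, -34.0, 199.5]
orientation: [3.14, -0.0, 1.372]
contact_force: [5.3, -0.4, -2.8]
opening: 0.498
grip_force: 35.0
```

```bash
python3 -m creep '[[[0,0,0,0,0,-0.1,0.3],[0,0,0,0,0,-0.2,0.3],[0,0,0,0,0,-0.3,0.3],[0,0,0,0,0,-0.4,0.3],[0,0,0,0,0,-0.5,0.3],[0,0,0,0,0,-0.6,0.3],[0,0,0,0,0,-0.7,0.3],[0,0,0,0,0,-0.8,0.3],[0,0,0,0,0,-0.9,0.3],[0,0,0,0,0,-0.97,0.3],[0,0,0,0,0,-1.028,0.3],[0,0,0,0,0,-1.028,0.3]]]'
```

```text
clock: 5.1
eef_pos: [567.3, -33.8, 199.5]
orientation: [3.141, -0.001, 0.343]
contact_force: [2.5, -0.7, -1.6]
opening: 0.498
grip_force: 35.0
```

```bash
python3 -m creep '[[[0,0,0,0,0,0,0.3],[0,0,0,0,0,0,0.3],[0,0,0,0,0,0,0.3]]]'; python3 - <<'E'
from h import *
s=snapshot("top");t=snapshot("scene")
f=lambda im,x,y,w,h,k:cv2.resize(im[y:y+h,x:x+w],None,fx=k,fy=k,interpolation=cv2.INTER_CUBIC)
c=np.vstack([f(s["image"],265,205,100,50,6),f(t["image"],290,140,100,50,6)])
cv2.imwrite("pics/turned.png",c)
o=get_obs();print(o["moment"],o["q"])
E
```

```text
clock: 5.4
eef_pos: [567.2, -33.8, 199.5]
orientation: [3.142, -0.001, 0.344]
contact_force: [4.4, 0.3, -1.8]
opening: 0.498
grip_force: 35.0
[ 0.23604597 -1.07163072 -0.16909534] [ 0.36850887  0.22926795 -0.44595911  1.70968615  0.10420246  1.22534187
 -1.32905504]
```

View pics/turned.png

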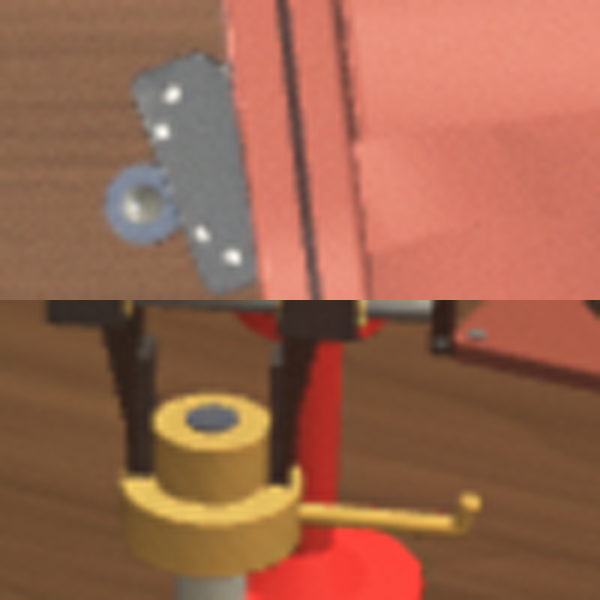

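The collar followed the gripper. In the scene inset the arm tip is now near (367.6,173), on the stake side. I'll release, rise and head to the bell, then measure the arm from the clear top view.

```bash
python3 -m creep '[[[0,0,0,0,0,0,0.8],[0,0,0,0,0,0,1],[0,0,0,0,0,0,1],[0,0,2,0,0,0,1],[0,0,4.5,0,0,0,1],[-1.6,-4,5,0,0,0,1],[-3.2,-8,5,0,0,0,1],[-4.8,-12,5,0,0,0,1],[-6.4,-16,5,0,0,0,1],[-8,-20,5,0,0,0,1],[-9.6,-24,5,0,0,0,1],[-12.67,-28,5,0,0,0,1]]]'
```

```text
clock: 6.7
eef_pos: [440.2, -314.5, 249.3]
orientation: [-3.141, -0.0, 0.345]
contact_force: [0.1, -0.2, 0.4]
opening: 1.0
grip_force: 0.0
```

```bash
python3 - <<'E'
from h import *
s=snapshot("top");t=snapshot("scene")
f=lambda im,x,y,w,h,k:cv2.resize(im[y:y+h,x:x+w],None,fx=k,fy=k,interpolation=cv2.INTER_CUBIC)
a=f(s["image"],270,195,120,60,6);b=f(t["image"],210,115,180,60,4)
c=np.zeros((600,720,3),np.uint8);c[:360]=a;c[360:600]=b
cv2.imwrite("pics/freed.png",c)
P=[539.9,57.7,176];print("pred tip crop",((px(s,P)[0]-[270,195]+.5)*6-.5))
for p in ([443-0,-351,98],):print(px(t,p))
E
```

```text
pred tip crop [160.29395782 234.52916946]
[[242.44936016 147.26183461]]
```

View pics/freed.png

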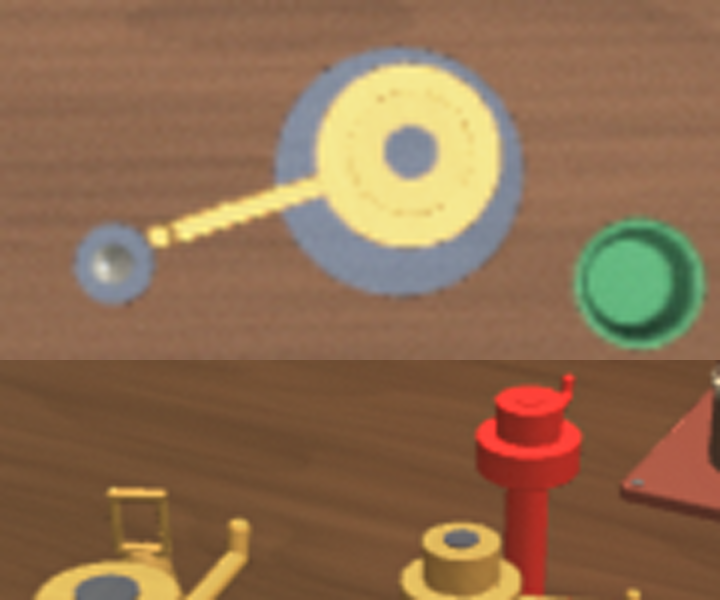

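The arm tip sits at crop (159,237) against a prediction of (160.3,234.5), which is about 0.5° off and points at the stake. The cup has not moved, and the bell stirrup in the scene view is near (244,147) as expected. I'll go down on the bell.

```bash
python3 -m creep '[[[0,-3.55,0,0,0,0.03,1],[0,-3.55,0,0,0,0.03,1],[0,-3.55,-3,0,0,0.03,1],[0,-3.55,-6,0,0,0.03,1],[0,-3.55,-9,0,0,0.03,1],[0,-3.55,-10.5,0,0,0.03,1],[0,-3.55,-10.5,0,0,0.03,1]]]'; python3 - <<'E'
from h import *
t=snapshot("scene")
c=cv2.resize(t["image"][90:180,180:300],None,fx=6,fy=6,interpolation=cv2.INTER_CUBIC)
cv2.imwrite("pics/bell1.png",c)
E
```

```text
clock: 7.5
eef_pos: [439.4, -347.9, 142.5]
orientation: [-3.138, 0.002, 0.374]
contact_force: [0.6, 0.9, 0.0]
opening: 0.999
grip_force: 0.0
```

View pics/bell1.png

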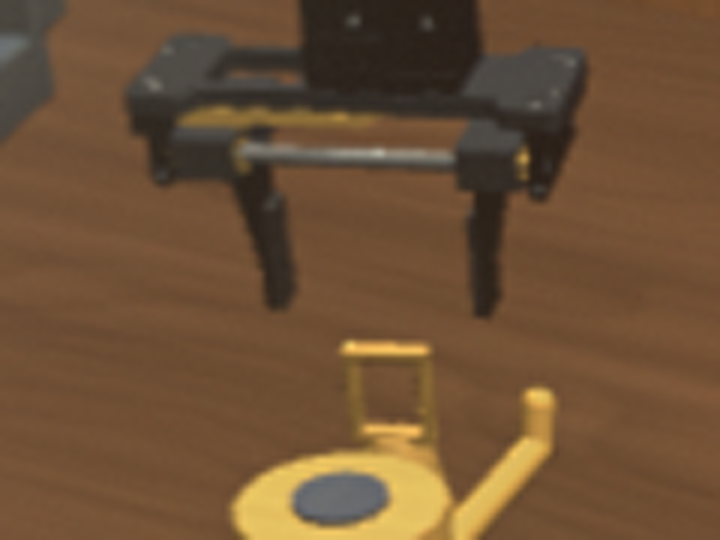

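The fingers span crop x 280–485, centred on the stirrup at 343–430. I'll continue down and grip.

```bash
python3 -m creep '[[[0.12,-0.15,-2,0,0,0,1],[0.12,-0.15,-4,0,0,0,1],[0.12,-0.15,-5.3,0,0,0,1],[0.12,-0.15,-5.3,0,0,0,1],[0.12,-0.15,-5.3,0,0,0,0.7],[0.12,-0.15,-5.3,0,0,0,0.5],[0.12,-0.15,-5.3,0,0,0,0.3],[0.12,-0.15,-5.3,0,0,0,0.3],[0.12,-0.15,-5.3,0,0,0,0.3],[0.12,-0.15,-5.3,0,0,0,0.3],[0.12,-0.15,-5.3,0,0,0,0.3]]]' 20
```

```text
clock: 8.65
eef_pos: [441.6, -350.4, 91.4]
orientation: [-3.141, 0.0, 0.374]
contact_force: [1.2, -0.7, -1.9]
opening: 0.456
grip_force: 19.9
```

The grip measures 39.7 mm, which matches the stirrup. I'll lift high, carry over while yawing +1.494, and stop beyond the arm tip at a radius of about 145 mm.

```bash
python3 -m creep '[[[0,0,1.5,0,0,0,0.3],[0,0,4,0,0,0,0.3],[0,0,8,0,0,0,0.3],[0,0,12,0,0,0,0.3],[0,0,16,0,0,0,0.3],[0,0,20,0,0,0.1,0.3],[0,0,23,0,0,0.2,0.3],[0,0,25,0,0,0.3,0.3],[0,3,25,0,0,0.4,0.3],[0,6,25,0,0,0.5,0.3],[0,9,25,0,0,0.6,0.3],[0,9,25,0,0,0.6,0.3]]]' 30
```

```text
clock: 9.85
eef_pos: [442.4, -255.9, 342.9]
orientation: [3.141, -0.001, 0.983]
contact_force: [-0.2, -0.7, -1.3]
opening: 0.459
grip_force: 29.9
```

```bash
python3 -m creep '[[[1,3.5,0,0,0,0.1,0.3],[2,7,0,0,0,0.2,0.3],[3,10.5,0,0,0,0.3,0.3],[4,14,0,0,0,0.4,0.3],[5,17.5,0,0,0,0.5,0.3],[6,21,0,0,0,0.6,0.3],[6.7,24.5,0,0,0,0.7,0.3],[7.4,28,0,0,0,0.8,0.3],[8,31.5,0,0,0,0.85,0.3],[8.4,34.5,0,0,0,0.894,0.3],[8.4,36.5,0,0,0,0.894,0.3],[8.4,36.5,0,0,0,0.894,0.3]]]'
```

```text
clock: 11.05
eef_pos: [525.1, 107.8, 342.1]
orientation: [3.141, -0.001, 1.872]
contact_force: [0.1, 0.6, -1.2]
opening: 0.459
grip_force: 29.9
```

```bash
python3 -m creep '[[[0,0,0,0,0,0,0.3],[0,0,0,0,0,0,0.3],[0,0,0,0,0,0,0.3]]]'; python3 -c "
from cell import *;print(get_obs()['q'])"
```

```text
clock: 11.35
eef_pos: [525.8, 103.1, 341.5]
orientation: [-3.141, 0.0, 1.865]
contact_force: [-0.0, 0.1, -3.2]
opening: 0.457
grip_force: 29.9
[ 0.3332423   0.11301684 -0.66222642  1.55761444  0.07008126  1.49506461
 -0.0365055 ]
```

```bash
python3 -m creep '[[[0,0,-3,0,0,0,0.3],[0,0,-6,0,0,0,0.3],[0,0,-9,0,0,0,0.3],[0,0,-12,0,0,0,0.3],[0,0,-14.5,0,0,0,0.3],[0,0,-15.6,0,0,0,0.3],[0,0,-15.6,0,0,0,0.3],[0,0,-15.6,0,0,0,0.3],[0,0,-15.6,0,0,0,0.3]]]'; python3 - <<'E'
from h import *
t=snapshot("scene")
c=cv2.resize(t["image"][110:210,290:410],None,fx=6,fy=6,interpolation=cv2.INTER_CUBIC)
cv2.imwrite("pics/pre.png",c)
E
```

```text
clock: 12.25
eef_pos: [526.5, 104.6, 187.0]
orientation: [3.139, 0.0, 1.868]
contact_force: [0.4, -0.6, -2.0]
opening: 0.455
grip_force: 29.9
```

View pics/pre.png

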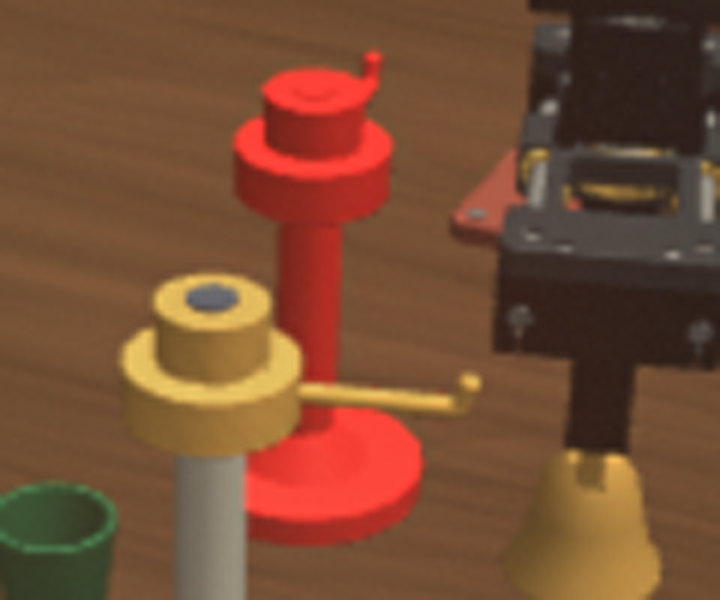

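The bell hangs from the fingers beyond the arm tip (tip at crop (467,385), finger at x≈600), and the heights fit the opening. I'll slide inward gently.

```bash
python3 -m creep '[[[-0.05,-0.5,0,0,0,0,0.3],[0.2,-1.2,0,0,0,0,0.3],[0.4,-1.9,0,0,0,0,0.3],[0.65,-2.6,0,0,0,0,0.3],[0.85,-3.3,0,0,0,0,0.3],[1.05,-4,0,0,0,0,0.3],[1.3,-4.7,0,0,0,0,0.3],[1.5,-5.4,0,0,0,0,0.3],[1.7,-6,0,0,0,0,0.3],[1.9,-6.6,0,0,0,0,0.3],[2.1,-7.1,0,0,0,0,0.3],[2.1,-7.1,0,0,0,0,0.3]]]'
```

```text
clock: 13.5
eef_pos: [546.9, 32.6, 185.3]
orientation: [-3.141, 0.0, 1.867]
contact_force: [0.0, -0.2, -2.7]
opening: 0.453
grip_force: 29.9
```

```bash
python3 -m creep '[[[0,0,0,0,0,0,0.3],[0,0,0,0,0,0,0.3],[0,0,-0.5,0,0,0,0.3],[0,0,-1,0,0,0,0.3],[0,0,-1.4,0,0,0,0.3],[0,0,-1.7,0,0,0,0.3],[0,0,-1.7,0,0,0,0.3],[0,0,-1.7,0,0,0,0.3]]]'; python3 - <<'E'
from h import *
t=snapshot("scene")
c=cv2.resize(t["image"][110:210,290:410],None,fx=6,fy=6,interpolation=cv2.INTER_CUBIC)
cv2.imwrite("pics/on.png",c)
E
```

```text
clock: 14.3
eef_pos: [546.7, 33.5, 168.4]
orientation: [-3.141, -0.0, 1.868]
contact_force: [0.4, 0.2, -2.6]
opening: 0.456
grip_force: 29.9
```

View pics/on.png

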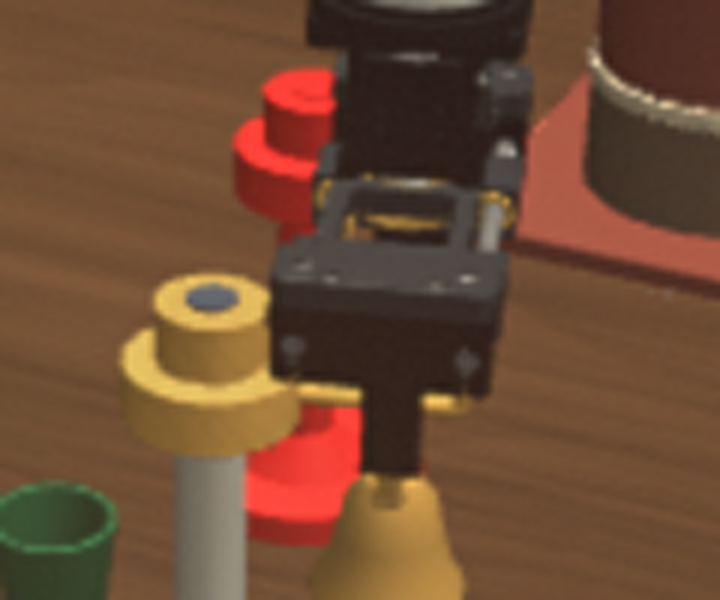

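The arm now passes behind the finger, through the stirrup, with its tip emerging on the right at crop (465,400). I'll lower the last 2–3 mm until the wrist unloads.

```bash
python3 -m creep '[[[0,0,-0.1,0,0,0,0.3],[0,0,-0.2,0,0,0,0.3],[0,0,-0.25,0,0,0,0.3],[0,0,-0.25,0,0,0,0.3]]]' 15
```

```text
clock: 14.75
eef_pos: [546.6, 33.4, 165.8]
orientation: [-3.141, -0.0, 1.868]
contact_force: [-0.2, -0.9, -1.6]
opening: 0.457
grip_force: 14.9
```

```bash
python3 -m creep '[[[0,0,-0.05,0,0,0,0.3],[0,0,-0.1,0,0,0,0.3],[0,0,-0.1,0,0,0,0.3]]]' 6
```

```text
clock: 15.05
eef_pos: [546.7, 33.5, 165.0]
orientation: [3.142, 0.0, 1.868]
contact_force: [0.1, -1.0, -0.9]
opening: 0.459
grip_force: 6.0
```

```bash
python3 -m creep '[[[0,0,0,0,0,0,0.5],[0,0,0,0,0,0,0.55],[0,0,0,0,0,0,0.65],[0,0,0,0,0,0,0.8],[0,0,0,0,0,0,0.8],[0,0,0,0,0,0,0.8],[0,0,2,0,0,0,0.8],[0,0,4,0,0,0,0.8],[0,0,8,0,0,0,0.8],[0,0,12,0,0,0,0.8],[-1,5,15,0,0,0,0.8],[-1,10,15,0,0,0,0.8]]]'
```

```text
clock: 16.25
eef_pos: [538.0, 125.0, 318.2]
orientation: [3.136, 0.002, 1.863]
contact_force: [1.4, 1.3, -0.7]
opening: 0.802
grip_force: 0.0
```

```bash
python3 -m creep '[[[0,5,0,0,0,0,0.8],[0,10,0,0,0,0,0.8],[0,15,0,0,0,0,0.8],[0,20,0,0,0,0,0.8],[0,20,0,0,0,0,0.8],[0,20,0,0,0,0,0.8],[0,20,0,0,0,0,0.8],[0,20,0,0,0,0,0.8],[0,20,0,0,0,0,0.8],[0,20,0,0,0,0,0.8]]]'; python3 - <<'E'
from h import *
s=snapshot("top");t=snapshot("scene")
f=lambda im,x,y,w,h,k:cv2.resize(im[y:y+h,x:x+w],None,fx=k,fy=k,interpolation=cv2.INTER_CUBIC)
c=np.zeros((600,720,3),np.uint8);c[:360]=f(s["image"],270,195,120,60,6)
c[360:]=f(t["image"],280,140,180,60,4)
cv2.imwrite("pics/end.png",c)
E
```

```text
clock: 17.25
eef_pos: [537.3, 324.6, 314.5]
orientation: [3.141, 0.0, 1.866]
contact_force: [-0.3, -0.5, -0.1]
opening: 0.798
grip_force: 0.0
```

View pics/end.png

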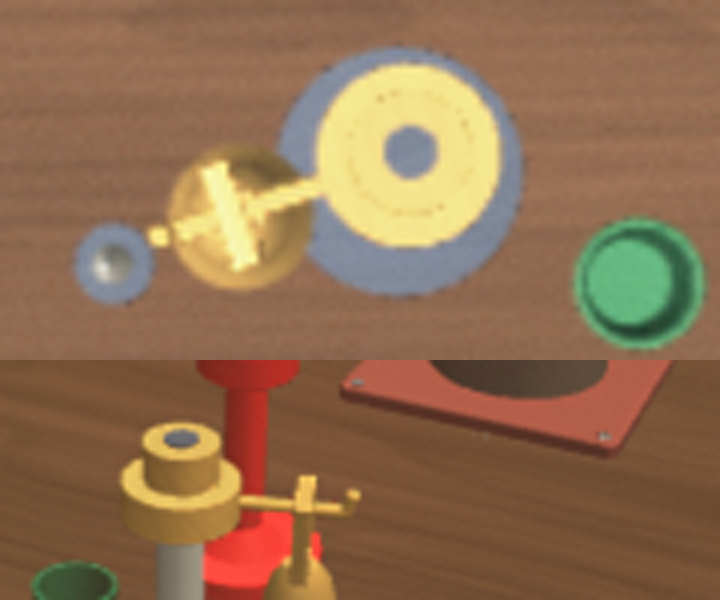

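The bell hangs on the arm with its stirrup bar across it. The arm tip is still at crop (159,237), pointing at the stake, and the cup hasn't moved. Handing in.

```bash
python3 -c "
from cell import *;print(close_job())"
```

```text
the job is handed in; nothing more can be done
None
```

The collar's hook arm points at the stake to within about 0.5°, the bell hangs released on the arm, the cup and handle were left alone, and the job was handed in at about 17 s.

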